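# Stir the polishing beads once round the tub

## Task

Take the upright stirrer from the marble slab and, with its foot, push the whole batch of ceramic polishing beads together round the core of the round metal tub, clockwise seen from above, through one full lap, until all the beads lie again in the half of the tub on the side of its lug, where they began. Touch the beads only with the stirrer and keep them all in the tub; then stand the stirrer upright on the slab again and let go. Leave the glue bottle, the spray can and the pliers where they are.

Things in the scene. Friction and masses are not known exactly. Their poses are not given: they have to be found in the camera images.
- tub: Round dark steel tub fixed to the bench, 192 mm across, 42 mm high, wall 4 mm, flat floor 6 mm thick. A round core of radius 48 mm, top 38 mm up (small stud to 46 mm), leaves a ring trough (radius 48 to 92 mm). A flat lug, 36 mm wide, juts from the rim outside to radius 126 mm. Origin: centre of underside; z up; x to the lug. Beads start in the lug half, within 80 degrees of x.
- bead0: One of six equal white ceramic beads, a short upright cylinder 28 mm in diameter and 24 mm high, about 35 g, loose on the tub's floor. Origin: centre of its underside; z along the cylinder.
- bead1: One of six equal white ceramic beads, a short upright cylinder 28 mm in diameter and 24 mm high, about 35 g, loose on the tub's floor. Origin: centre of its underside; z along the cylinder.
- bead2: One of six equal white ceramic beads, a short upright cylinder 28 mm in diameter and 24 mm high, about 35 g, loose on the tub's floor. Origin: centre of its underside; z along the cylinder.
- bead3: One of six equal white ceramic beads, a short upright cylinder 28 mm in diameter and 24 mm high, about 35 g, loose on the tub's floor. Origin: centre of its underside; z along the cylinder.
- bead4: One of six equal white ceramic beads, a short upright cylinder 28 mm in diameter and 24 mm high, about 35 g, loose on the tub's floor. Origin: centre of its underside; z along the cylinder.
- bead5: One of six equal white ceramic beads, a short upright cylinder 28 mm in diameter and 24 mm high, about 35 g, loose on the tub's floor. Origin: centre of its underside; z along the cylinder.
- stirrer: Stirrer standing upright on the slab, 150 mm tall, about 200 g: smooth black round plastic foot 26 mm in diameter, 20 mm high (no bead slips past it in mid-trough), then a neck, and a square wooden handle 24 by 24 mm from 40 to 150 mm up, its flats facing x and y. Wsix low in the foot. Origin: centre of the foot's underside; z up the handle.
- slab: Fixed marble slab, 220 mm (x) by 180 mm (y), 15 mm thick, flat on the bench. Origin: centre of the underside; z up.
- glue_bottle: Amber glass glue bottle with a red cap, 42 mm in diameter, 100 mm tall, standing on a corner of the slab. Origin: centre of the underside. Leave it alone.
- spray_can: Blue spray can, 60 mm in diameter, 120 mm tall, standing on the bench between the tub and the slab. Origin: centre of the underside. Leave it alone.
- pliers: Pliers with red handles lying flat on the bench between the tub and the slab, 165 mm long, 12 mm thick. Origin: under the pivot; x towards the jaws. Leave them alone.
There are look-alikes about, which are no part of the job. Several things have the shape of the tub; the one meant has the colours described above.

How it is judged:
By the outcome, as a careful person would: the job done as asked, in the order asked, and still so for the second after the job is handed in, with the robot touching nothing.
It also fails if it takes over 64 s, if anything falls off the work surface, if the arm or the gripper's body presses on something with over 40 N, if the wrist force passes 120 N, or if a joint passes its speed limit or range.

## Robot

A 7-joint arm with a two-finger parallel gripper is mounted at the origin on the work surface. World frame = base frame: x ahead of the robot, y to its left, z up, the work surface at z = 0. Lengths are in mm, angles in rad, forces in N, time in s.
With the tool pointing down it reaches from about 375 to 925 mm from the base axis. Payload 3.1 kg.
Tool frame: the origin (TCP) lies at the very end of the fingers, on their centre line; the grasp point (between the pads) lies 19 mm behind it; z points along the fingers, y is the direction in which the jaws open and shut (so a half turn about z gives the same grasp; the last joint's range is limited). The gripper opens to 85 mm and grips with 20 to 120 N. Pads are 22 mm wide; open, the fingers measure 114 mm over their backs; the gripper's body (76 mm by 85 mm) begins 54 mm behind the grasp point. The pads swing forward as they close: fully open they stand 13 mm farther back than shut.
Start: joints at [-1.318, 0.383, 0.044, 1.598, -0.018, 1.161, -0.05], TCP at [223.35, 610.424, 231.269] pointing down, gripper open.
Joint ranges: [-2.61, 2.61], [-0.41, 2.15], [-1.48, 1.57], [0, 2.5], [-1.57, 4.71], [0.05, 1.97], [-2.85, 2.85]. Speed limits (rad/s): [2.79, 2.79, 3.14, 3.14, 3.14, 3.14, 3.14].

## Interface

Orientations are given as a unit quaternion [w, x, y, z].
In Python, from bench import * gives the robot as it stands.
- The arm moves only by the tool drive_tool, never from a script. Its argument "targets" is text: rows parted by semicolons, each of 7 numbers parted by spaces: the shift along the tool's x, y, z in m, then the turn, a rotation vector about the tool's x, y, z in degrees, then the closure, from 0 (fully open) to 1 (shut). A call has 1 to 20 rows; each row shifts and turns the pose as measured when the row begins, along the tool's axes as they then stand; what a row does not reach is not made up. A row lasts 1/10 s, in which the tool goes at most 50 mm and 8.59 degrees, less where a joint would pass 70% of its speed; a pose out of reach is approached as far as the arm can. A call is refused whole if a number of a shift passes 0.05 or a number of a turn 8.59, either way. A call with a gripper value outside its range is refused whole. The fingers move at their own pace and stop on an object; "grip_force" is the grip in N (left out, the last holds). Time passes only in rows, so rows that do not move let the fingers close. It gives the time, the measured TCP pose, the force and the opening at its end, in the units of the state.
- observe(): the state, without advancing time (a new reading comes with each control period).
- snapshot(name): name is "scene" or "top"; returns a dict with "frame" (400x640x3 uint8, blue, green, red), "range_z" (400x640 float32, mm along the optical axis (not along the pixel's ray), 0 where there is no reading), "fx", "fy", "cx", "cy" (pixels), "rvec" (rotation vector, rad) and "tvec" (3), from world to camera coordinates, as OpenCV has them. Camera axes: x right, y down, z forward; pixel columns grow to the right and rows downward; lengths in mm; the calibration is good to about 2 mm. A picture is of the moment at which its call begins.
- finish_job(): hands the job in, once; it reports no verdict.
The state is a dict: "time_s": time; "joints": joint angles; "joint_vel": joint speeds; "tau": joint torques, N m; "position": TCP position; "tool_rot": TCP orientation; "wrist_force": force on the tool from outside, world axes, zero at the start; "moment": the same for the moment, N m; "grip_width": finger opening in mm.
Only numpy, scipy, OpenCV 4.12 (cv2) and the standard library are available. Lean on these libraries where they do the work, as an engineer would, in place of code of your own. Each camera call takes 0.05 s, during which the arm holds its last target. There are 200 camera calls.

## Working session

There is one attempt and no reset: what is moved stays moved. The work goes in short steps, Python scripts to look and compute and a tool call to move; the robot and the scene stay as the last step left them, time stands still between calls to the robot, and variables do not carry over. Pictures are saved under pics/ and viewed, about 8 in all and at most 12, crops included, and the job is handed in when it is done.

Besides the shell and the picture viewer there is one more tool, called as name(argument=value, ...) on one line, values as JSON. drive_tool: Moves the arm, as the interface text tells. Its arguments: {"type":"object","properties":{"targets":{"type":"string"},"grip_force":{"type":"number"}},"required":["targets"]}

```bash
ls; mkdir -p pics
cat > h.py <<'E'
from bench import *
import numpy as np, cv2
def cam(n):
    s=snapshot(n); s['R']=cv2.Rodrigues(np.array(s['rvec'],float))[0]; s['t']=np.array(s['tvec'],float).ravel(); return s
def ray(s,u,v):
    d=s['R'].T@np.array([(u-s['cx'])/s['fx'],(v-s['cy'])/s['fy'],1]); return -s['R'].T@s['t'],d
def at_z(s,u,v,z):
    c,d=ray(s,u,v); return c+d*(z-c[2])/d[2]
def pt(s,u,v):
    c,d=ray(s,u,v); return c+d*s['range_z'][int(v),int(u)]
E
python3 - <<'E'
from h import *
print(observe())
for n in('scene','top'):
    s=cam(n); cv2.imwrite(f'pics/{n}0.png',s['frame']); print(n,s['fx'],s['cx'],s['cy'],-s['R'].T@s['t'],s['R'][2])
    np.savez(f'{n}0.npz',**{k:v for k,v in s.items()})
E
```

```text
pics
{'time_s': 0.0, 'joints': array([-1.3178129 ,  0.38385338,  0.04384703,  1.59959865, -0.01786654,
        1.16121394, -0.04991658]), 'joint_vel': array([-0.00106295, -0.00017752, -0.00014263,  0.00018881,  0.00062437,
       -0.0005673 ,  0.00218479]), 'tau': array([ 2.79097185e-04, -4.33469832e+01,  1.02474757e+00, -2.49513674e+01,
        1.05692394e-02,  1.14619627e-02, -4.47597543e-06]), 'position': array([223.05565564, 609.5073368 , 229.86409753]), 'tool_rot': array([-1.44602032e-04,  1.74462182e-01,  9.84662963e-01, -1.33267067e-03]), 'wrist_force': array([-0.21291945, -0.13040051,  0.24710437]), 'moment': array([ 0.01788035, -0.02379125, -0.03551826]), 'grip_width': 85.59770914978012}
scene 405.2068787875132 320.48773135307925 198.0589414243847 [864.09543595 291.81417414 746.91697894] [-0.43129623 -0.3654153  -0.8248971 ]
top 499.6944980183092 320.3162360881957 193.5660526270083 [ 313.17664986  -20.33119444 1107.68560751] [ 0.16957681  0.03623113 -0.98485076]
```

View pics/scene0.png

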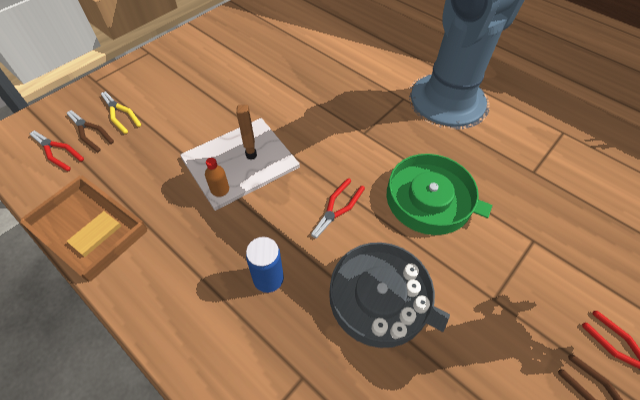

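View pics/top0.png

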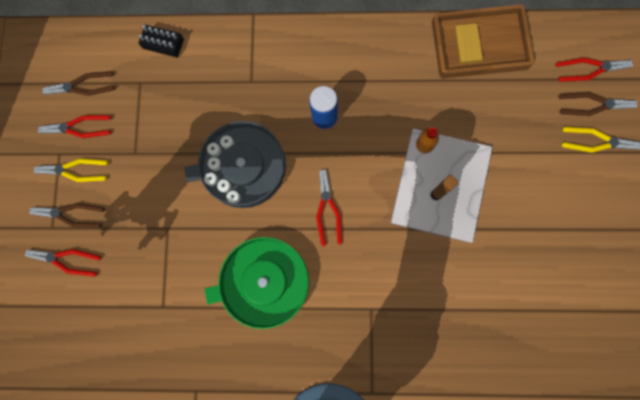

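The top view shows the dark tub at about (242,165) with its lug at (193,172). Six white beads lie on the lug side. The stirrer is at about (445,188), standing on the slab at (442,185), with the glue bottle at (428,140), the can at (323,105) and the pliers at (328,205). Look-alikes: the green tub at top (263,283) / scene (432,195), and several other pliers at the edges. I choose the dark steel one, scene (382,293). Next, close crops.

Run:
```python
import cv2,numpy as np
t=cv2.imread('pics/top0.png'); s=cv2.imread('pics/scene0.png')
f=lambda im,x,y,w,h,k:cv2.resize(im[y:y+h,x:x+w],None,fx=k,fy=k,interpolation=cv2.INTER_CUBIC)
a=f(t,180,115,115,100,3.4783); b=f(t,390,115,115,100,3.4783)
c=f(s,322,235,133,115,3); d=f(s,175,90,133,115,3)
w=400
L=[cv2.resize(q,(400,300)) if 0 else q for q in(a,b,c,d)]
P=lambda q:np.pad(q[:300,:400],((0,max(0,300-q.shape[0])),(0,max(0,400-q.shape[1])),(0,0)))
a,b=[f(t,x,115,120,100,3) for x in(180,390)]
print(a.shape,c.shape)
cv2.imwrite('pics/crop1.png',np.vstack([np.hstack([P(a),P(b)]),np.hstack([P(f(s,322,245,133,100,3)),P(f(s,175,100,133,100,3))])]))
```

```text
(300, 360, 3) (345, 399, 3)
```

View pics/crop1.png

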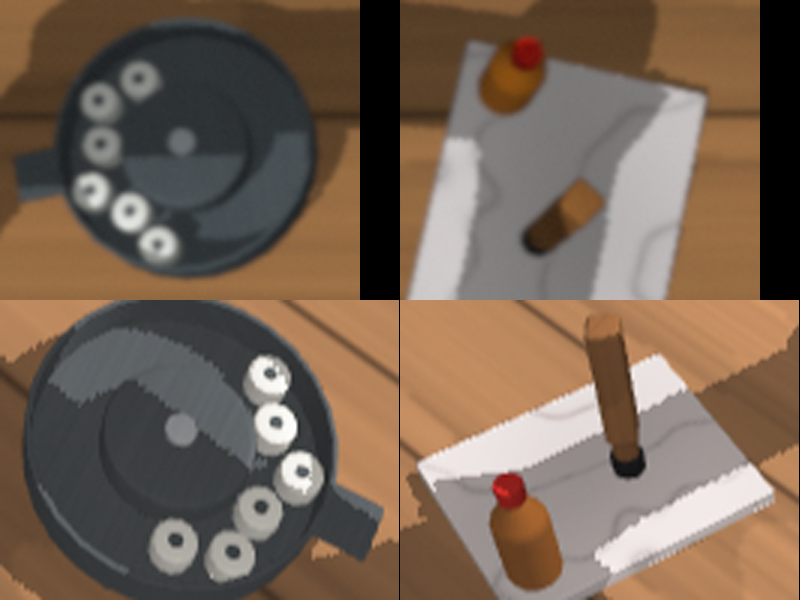

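The crop confirms the choice. The tub's stud is at top (240.7,162) / scene (382,288), with the beads on the lug side. The stirrer's handle top is at top (451,181) / scene (243,108).

```bash
cat >> h.py <<'E'
def tri(a,pa,b,pb):
    c1,d1=ray(a,*pa);c2,d2=ray(b,*pb)
    k=np.linalg.lstsq(np.stack([d1,-d2],1),c2-c1,rcond=None)[0]
    p,q=c1+d1*k[0],c2+d2*k[1]; return (p+q)/2,np.linalg.norm(p-q)
def cloud(s):
    v,u=np.mgrid[:400,:640]; z=s['range_z']; 
    P=np.stack([(u-s['cx'])/s['fx']*z,(v-s['cy'])/s['fy']*z,z],-1)
    W=(P-s['t'])@s['R']; W[z<=0]=np.nan; return W
E
python3 - <<'E'
from h import *
np.set_printoptions(precision=1,suppress=True)
T=dict(np.load('top0.npz'));S=dict(np.load('scene0.npz'))
print('stud',tri(T,(240.7,162.3),S,(382.3,288.3)))
print('sttop',tri(T,(450.7,181),S,(243.3,108)))
print('foot',tri(T,(435.3,196),S,(251,154)))
for s in(S,T):
    W=cloud(s)
    st=tri(T,(240.7,162.3),S,(382.3,288.3))[0]
    m=np.hypot(W[...,0]-st[0],W[...,1]-st[1])<130
    # rim points
    r=m&(W[...,2]>39)&(W[...,2]<45)
    p=W[r][:,:2]; d=np.hypot(*(p-st[:2]).T); q=p[(d>80)&(d<105)]
    A=np.c_[2*q,np.ones(len(q))]; x=np.linalg.lstsq(A,(q**2).sum(1),rcond=None)[0]
    print('rim',x[:2],np.sqrt(x[2]+x[0]**2+x[1]**2),len(q))
    l=p[d>108]; print('lug',l.mean(0) if len(l) else None,len(l))
    l=W[m&(W[...,2]>15)&(np.hypot(W[...,0]-x[0],W[...,1]-x[1])>106)];print('lug',len(l),l.mean(0), np.degrees(np.arctan2(*(l.mean(0)[:2]-x[:2])[::-1])))
    # beads
    w=m&(s['frame'].min(-1)>120)&(W[...,2]>24)&(W[...,2]<36)
    n,L,st_,cc=cv2.connectedComponentsWithStats(w.astype(np.uint8))
    for i in range(1,n):
        if st_[i,4]>8:
            b=W[L==i].mean(0); print('bead',b,np.hypot(*(b[:2]-x[:2])),np.degrees(np.arctan2(b[1]-x[1],b[0]-x[0])),st_[i,4])
    # stirrer
    p0=tri(T,(450.7,181),S,(243.3,108))[0]
    h=W[(np.hypot(W[...,0]-p0[0],W[...,1]-p0[1])<22)&(W[...,2]>155)][:,:3]
    print('handle top',len(h),h.mean(0),cv2.minAreaRect(h[:,:2].astype(np.float32)))
    h=W[(np.hypot(W[...,0]-p0[0],W[...,1]-p0[1])<30)&(W[...,2]>60)][:,:3]
    print('handle',len(h),h.mean(0),cv2.minAreaRect(h[:,:2].astype(np.float32)))
    # can / others max heights
    for nm,px in (('can',(323,96)),('glue',(432,132))):
        if s is T: print(nm,pt(s,*px))
    if s is T:
        q=W[(W[...,2]>11)&(W[...,2]<19)&(np.hypot(W[...,0]-p0[0],W[...,1]-p0[1])<150)];q=q[q[:,1]<p0[1]+120]
        print('slab',cv2.minAreaRect(q[:,:2].astype(np.float32)),np.median(q[:,2]))
E
```

```text
stud (array([567.5, 195.9,  37.5]), np.float64(0.6342217987790645))
sttop (array([ 499.1, -233.3,  163.9]), np.float64(2.6377783821379204))
foot (array([ 497. , -234.8,   15.8]), np.float64(4.0386494507190385))
rim [570.2 197.3] 93.87660941145238 817
lug [545.7 309.8] 104
lug 225 [546.6 310.1  38.9] 101.79864300198805
bead [498.  215.1  29.4] 74.36091076534316 166.21289729044292 146
bead [522.6 236.6  29.5] 61.648555235995616 140.50589782665978 152
bead [538.7 266.2  29.6] 75.73196985630663 114.53447580357064 170
bead [573.8 260.   29.4] 62.71762343671077 86.66825520307445 165
bead [623.7 234.   29.7] 64.85321108923532 34.39621525836579 169
bead [606.6 262.8  29.4] 74.87357131486438 60.896560095144615 170
handle top 138 [ 503.8 -229.   162.9] ((501.9441833496094, -231.25941467285156), (25.162765502929688, 22.889659881591797), 47.61367416381836)
handle 525 [ 506.8 -225.2  123.5] ((502.23968505859375, -231.1519775390625), (25.756425857543945, 24.170886993408203), 44.146854400634766)
rim [566.4 196. ] 94.1351469453347 498
lug [540.8 308.4] 74
lug 134 [542.3 308.3  39.5] 102.10822740896067
bead [617.  231.2  31.1] 61.61165069259002 34.76782640798884 63
bead [600.7 260.6  30.6] 73.0665936791389 62.017313100386154 63
bead [567.2 257.8  30.6] 61.747408185189855 89.26462162562004 67
bead [533.4 263.1  30.3] 74.71420621900921 116.22188801971143 105
bead [517.1 234.   30.4] 62.16906548762436 142.42371153156063 112
bead [493.1 212.4  30.4] 75.07986185865136 167.424006805768 105
handle top 169 [ 497.9 -232.1  165.1] ((498.75543212890625, -232.84149169921875), (22.724260330200195, 24.681529998779297), 44.66951370239258)
handle 320 [ 494.5 -228.9  139. ] ((498.196044921875, -232.99169921875), (23.915281295776367, 25.094844818115234), 45.73470687866211)
can [687.9  11.6 122.4]
glue [ 611.6 -211.4  115.3]
slab ((523.2734375, -248.68408203125), (180.8518524169922, 221.0569305419922), 76.079833984375) 15.892852902182144
```

drive_tool(targets="0 0 -0.005 0 0 8.4 0; 0 0 -0.005 0 0 8.4 0; 0 0 0 0 0 8.4 0; -0.0485 -0.0093 0 0 0 0 0; -0.0485 -0.0093 0 0 0 0 0; -0.0485 -0.0093 0 0 0 0 0; -0.0485 -0.0093 0 0 0 0 0; -0.0485 -0.0093 0 0 0 0 0; -0.0485 -0.0093 0 0 0 0 0; -0.0485 -0.0093 0 0 0 0 0; -0.0485 -0.0093 0 0 0 0 0; -0.0485 -0.0093 0 0 0 0 0; -0.0485 -0.0093 0 0 0 0 0; -0.03 -0.03 0 0 0 0 0; -0.03 -0.03 0 0 0 0 0; -0.03 -0.03 0 0 0 0 0; -0.03 -0.03 0 0 0 0 0", grip_force=80)

```text
time_s: 1.8
position: [490.2, 16.1, 233.3]
tool_rot: [-0.002, 0.384, 0.923, -0.007]
wrist_force: [0.4, 0.0, -0.3]
grip_width: 85.6
```

Add to h.py:
```python
from scipy.spatial.transform import Rotation as Ro
def rot(o): q=o['tool_rot']; return Ro.from_quat([q[1],q[2],q[3],q[0]])
def go(x,y,z,q=(0,.3827,.9239,0)):
    o=observe(); R=rot(o); d=R.inv().apply(np.array([x,y,z])-o['position'])
    t=(R.inv()*Ro.from_quat([q[1],q[2],q[3],q[0]])).as_rotvec(degrees=True)
    print(round(o['time_s'],2),'pos',o['position'].round(1),'shift',(d/1000).round(4),'turn',t.round(2),'F',o['wrist_force'].round(1),'w',round(o['grip_width'],1))
```

```text
(no output)
```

drive_tool(targets="-0.03 -0.028 0 0 0 0 0; -0.03 -0.028 0 0 0 0 0; -0.03 -0.028 0 0 0 0 0; -0.03 -0.028 0 0 0 0 0; -0.03 -0.028 0 0 0 0 0; -0.02 -0.02 0 0 0 0 0; -0.01 -0.008 0 0 0 0 0; 0 0 0 0 0 0 0")

```text
time_s: 2.6
position: [490.9, -248.3, 233.8]
tool_rot: [-0.004, 0.39, 0.921, -0.008]
wrist_force: [0.1, -0.3, 0.7]
grip_width: 85.3
```

Run:
```python
from h import *
go(500,-232,111); s=cam('scene'); t=cam('top')
c=lambda im,x,y:cv2.resize(im[y:y+150,x:x+200],(400,300),interpolation=cv2.INTER_CUBIC)
cv2.imwrite('pics/grasp1.png',np.hstack([c(s['frame'],150,40),c(t['frame'],360,100)]))
p=np.array([500,-232,0]);
```

```text
2.6 pos [ 490.9 -248.3  233.8] shift [0.0053 0.0201 0.1224] turn [-1.04 -0.05 -0.88] F [ 0.1 -0.3  0.7] w 85.3
```

View pics/grasp1.png

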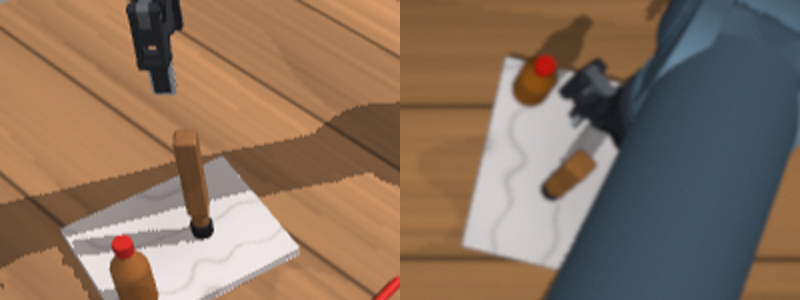

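The scene view shows the fingers above the handle, at crop (160,60) against a handle top of (187,135). The jaw runs along the view direction and the handle's flat faces the camera, so yaw 45° fits. Descending.

drive_tool(targets="0.005 0.02 0 -1 0 -0.9 0; 0 0 0 0 0 0 0; 0 0 0.03 0 0 0 0; 0 0 0.03 0 0 0 0; 0 0 0.03 0 0 0 0; 0 0 0.02 0 0 0 0; 0 0 0.01 0 0 0 0; 0 0 0 0 0 0 0")

```text
time_s: 3.5
position: [510.3, -208.1, 109.7]
tool_rot: [-0.0, 0.367, 0.93, 0.007]
wrist_force: [0.3, 1.0, 0.5]
grip_width: 85.2
```

```bash
python3 -c "
from h import *
go(500,-232,111)"
```

```text
3.5 pos [ 510.3 -208.1  109.7] shift [-0.0088 -0.0245 -0.0016] turn [ 0.69 -0.3   1.89] F [0.3 1.  0.5] w 85.2
```

drive_tool(targets="-0.004 -0.012 0 0 0 0 0; 0 0 0 0 0 0 0")

```text
time_s: 3.7
position: [506.1, -219.6, 110.9]
tool_rot: [0.001, 0.366, 0.931, 0.007]
wrist_force: [-0.3, -1.0, 0.4]
grip_width: 85.3
```

```bash
python3 -c "
from h import *
go(500,-232,111);print(observe()['joint_vel'].round(3));import time
s=cam('scene');go(500,-232,111)"
```

```text
3.7 pos [ 506.1 -219.6  110.9] shift [-0.004  -0.0132 -0.0002] turn [ 0.75 -0.2   2.06] F [-0.3 -1.   0.4] w 85.3
[-0.027 -0.007 -0.033 -0.02  -0.024  0.007 -0.007]
3.75 pos [ 507.2 -218.4  111.2] shift [-0.004  -0.0149 -0.    ] turn [ 0.85 -0.19  2.11] F [ 0.3  0.6 -0.5] w 85.2
```

drive_tool(targets="-0.004 -0.014 0 0.8 -0.2 2.1 0; 0 0 0 0 0 0 0")

```text
time_s: 3.95
position: [501.3, -233.4, 112.9]
tool_rot: [0.002, 0.384, 0.923, 0.0]
wrist_force: [-0.3, -0.3, -0.3]
grip_width: 85.4
```

```bash
python3 -c "
from h import *
go(500,-232,111)"
```

```text
3.95 pos [ 501.3 -233.4  112.9] shift [0.0019 0.     0.0019] turn [ 0.11  0.22 -0.21] F [-0.3 -0.3 -0.3] w 85.4
```

drive_tool(targets="0 0 0.001 0 0 0 0.5; 0 0 0 0 0 0 1; 0 0 0 0 0 0 1; 0 0 0 0 0 0 1; 0 0 0 0 0 0 1; 0 0 0 0 0 0 1; 0 0 0 0 0 0 1; 0 0 0 0 0 0 1")

```text
time_s: 4.75
position: [502.1, -234.1, 113.0]
tool_rot: [0.003, 0.385, 0.923, 0.0]
wrist_force: [0.8, -0.3, 0.3]
grip_width: 22.9
```

```bash
python3 -c "
from h import *
go(500,-232,111)"
```

```text
4.75 pos [ 502.1 -234.1  113. ] shift [ 0.003 -0.     0.002] turn [ 0.17  0.33 -0.25] F [ 0.8 -0.3  0.3] w 22.9
```

drive_tool(targets="0 0 -0.02 0 0 0 1; 0 0 -0.03 0 0 0 1; 0 0 -0.02 0 0 0 1; 0.015 0.015 0 0 0 0 1; 0.03 0.03 0 0 0 0 1; 0.03 0.03 0 0 0 0 1; 0.03 0.03 0 0 0 0 1; 0.03 0.03 0 0 0 0 1; 0.03 0.03 0 0 0 0 1; 0.03 0.03 0 0 0 0 1; 0.03 0.03 0 0 0 0 1; 0.025 0.025 0 0 0 0 1; 0.015 0.015 0 0 0 0 1; 0.005 0.005 0 0 0 0 1; 0 0 0 0 0 0 1")

```text
time_s: 6.25
position: [496.4, 163.1, 177.5]
tool_rot: [-0.003, 0.387, 0.922, -0.002]
wrist_force: [0.7, -0.1, -2.3]
grip_width: 23.0
```

Run:
```python
from h import *
go(505,167,175); s=cam('scene'); t=cam('top'); go(505,167,175)
c=lambda im,x,y:cv2.resize(im[y:y+150,x:x+200],(400,300),interpolation=cv2.INTER_CUBIC)
cv2.imwrite('pics/tub1.png',np.hstack([c(s['frame'],280,200),c(t['frame'],160,80)]))
```

```text
6.25 pos [496.4 163.1 177.5] shift [-0.0033  0.0089  0.0024] turn [-0.36 -0.23 -0.48] F [ 0.7 -0.1 -2.3] w 23.0
6.35 pos [496.6 160.9 177.5] shift [-0.0015  0.0103  0.0025] turn [-0.39 -0.21 -0.68] F [ 0.4 -0.3 -1.2] w 23.2
```

View pics/tub1.png

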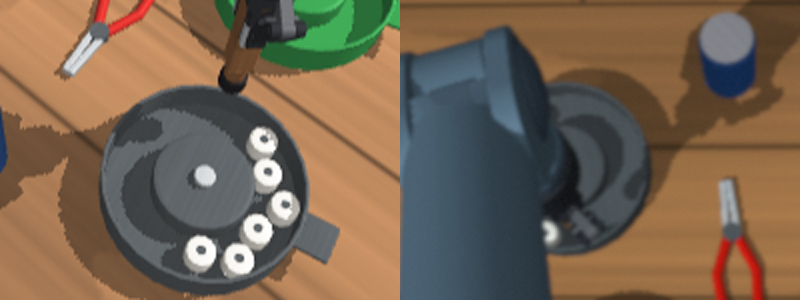

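The stirrer hangs upright. Its foot is at scene (396,240), over the inner side of the tub wall, and the beads are undisturbed. Next I get the foot's offset from the TCP in the same camera.

Run:
```python
from h import *
s=cam('scene'); o=observe()['position']; W=cloud(s)
z=o[2]-98
p=at_z(s,396,240,z+10); print(o,'manual foot',p)
f=s['frame'][215:262,375:425].astype(int); m=np.zeros((400,640),bool); m[215:262,375:425]=(f.max(-1)<60)
q=W[m]; q=q[(np.abs(q[:,2]-z-10)<14)&(np.hypot(q[:,0]-o[0],q[:,1]-o[1])<30)]
v,u=np.where(m);print(len(q),q.min(0),q.max(0),np.median(q,0))
q2=q[(q[:,2]>z+3)&(q[:,2]<z+17)][:,:2]
from scipy.optimize import least_squares
r=least_squares(lambda c:np.hypot(*(q2-c).T)-13,q2.mean(0)-np.array([5,5]),loss='soft_l1'); print('foot',r.x,'offset',r.x-o[:2],len(q2))
# handle low
h=W[(np.hypot(W[...,0]-o[0],W[...,1]-o[1])<30)&(W[...,2]>z+45)&(W[...,2]<z+75)]; print('handle',len(h),cv2.minAreaRect(h[:,:2].astype(np.float32)) if len(h)>5 else 0)
```

```text
[496.95627495 160.019498   177.69454047] manual foot [496.88622236 165.86904067  89.69454047]
84 [490.18994015 151.05104031  81.31811687] [509.26805743 175.10930523 101.88485527] [505.82900416 165.27251902  94.89003977]
foot [495.19357544 162.33917157] offset [-1.76269951  2.31967356] 45
handle 155 ((505.02203369140625, 163.499755859375), (15.348023414611816, 30.462860107421875), 3.0213301181793213)
```

drive_tool(targets="-0.002 0.0115 0 -0.4 -0.2 -0.6 1; 0 0 0 0 0 0 1; 0 0 0.02 0 0 0 1")

```text
time_s: 6.7
position: [511.3, 162.8, 160.3]
tool_rot: [0.003, 0.388, 0.922, 0.003]
wrist_force: [0.6, -0.3, -1.8]
grip_width: 23.1
```

```bash
python3 -c "
from h import *
go(506.6,167.1,107)"
```

```text
6.7 pos [511.3 162.8 160.3] shift [ 0.0065 -0.0008  0.0533] turn [ 0.42  0.22 -0.6 ] F [ 0.6 -0.3 -1.8] w 23.1
```

drive_tool(targets="0.006 -0.001 0 0 0 0 1; 0 0 0.02 0 0 -0.6 1; 0 0 0.015 0 0 0 1; 0 0 0 0 0 0 1")

```text
time_s: 7.1
position: [505.7, 164.1, 124.5]
tool_rot: [0.002, 0.385, 0.923, 0.001]
wrist_force: [0.3, -0.5, -1.3]
grip_width: 23.0
```

```bash
python3 -c "
from h import *
go(506.6,167.1,107)"
```

```text
7.1 pos [505.7 164.1 124.5] shift [0.0016 0.0027 0.0175] turn [ 0.24  0.17 -0.27] F [ 0.3 -0.5 -1.3] w 23.0
```

```bash
cat >> h.py <<'E'
C=np.array([571,194.5])
def arc(step,n,z=107,r=70,C=C):
    o=observe(); R=rot(o); p=o['position']; a=np.degrees(np.arctan2(*(p[:2]-C)[::-1]))
    print(round(o['time_s'],2),'ang',round(a%360,1),'r',round(np.hypot(*(p[:2]-C)),1),'z',round(p[2],1),'F',o['wrist_force'].round(1),'w',round(o['grip_width'],1))
    t=(R.inv()*Ro.from_quat([.3827,.9239,0,0])).as_rotvec(degrees=True); print('turn',t.round(1))
    for i in range(1,n+1):
        b=np.radians(a-step*i); q=np.r_[C+r*np.array([np.cos(b),np.sin(b)]),z]
        print((R.inv().apply(q-p)/1000).round(4)); p=q
E
python3 -c "
from h import *
arc(6,16)"
```

```text
7.1 ang 205.0 r 72.0 z 124.5 F [ 0.3 -0.5 -1.3] w 23.0
turn [ 0.2  0.2 -0.3]
[0.0061 0.0046 0.0175]
[ 0.0064  0.0035 -0.    ]
[ 0.006   0.0042 -0.    ]
[0.0056 0.0048 0.    ]
[0.005  0.0053 0.    ]
[0.0044 0.0058 0.    ]
[0.0038 0.0063 0.    ]
[0.0031 0.0066 0.    ]
[0.0024 0.0069 0.    ]
[0.0017 0.0071 0.    ]
[0.0009 0.0073 0.    ]
[0.0002 0.0073 0.    ]
[-0.0006  0.0073  0.    ]
[-0.0014  0.0072  0.    ]
[-0.0021  0.007   0.    ]
[-0.0028  0.0068  0.    ]
```

drive_tool(targets="0 0.002 0.0085 0 0 0 1; 0 0 0.0085 0 0 0 1; 0.0065 0.0035 0 0 0 0 1; 0.006 0.004 0 0 0 0 1; 0.0055 0.005 0 0 0 0 1; 0.005 0.0055 0 0 0 0 1; 0.0045 0.006 0 0 0 0 1; 0.004 0.0065 0 0 0 0 1; 0.003 0.0065 0 0 0 0 1")

```text
time_s: 8.0
position: [512.0, 219.9, 110.3]
tool_rot: [0.005, 0.385, 0.923, 0.003]
wrist_force: [0.8, -0.8, -1.6]
grip_width: 23.5
```

```bash
python3 -c "
from h import *
arc(6,16)"
```

```text
8.0 ang 156.7 r 64.2 z 110.3 F [ 0.8 -0.8 -1.6] w 23.5
turn [ 0.5  0.4 -0.3]
[0.0078 0.0047 0.0033]
[0.0016 0.0071 0.0001]
[0.0009 0.0073 0.0001]
[0.0001 0.0073 0.0001]
[-0.0006  0.0073  0.0001]
[-0.0014  0.0072  0.0001]
[-0.0021  0.007   0.0001]
[-0.0029  0.0067  0.0001]
[-0.0036  0.0064  0.0001]
[-0.0042  0.006   0.0001]
[-0.0048  0.0055  0.0001]
[-0.0054  0.005   0.0001]
[-0.0059  0.0044  0.0001]
[-0.0063  0.0038  0.0001]
[-0.0066  0.0031  0.0001]
[-0.0069  0.0024  0.0001]
```

drive_tool(targets="0.006 0.004 0.002 0.4 0.4 -0.3 1; 0.003 0.007 0 0 0 0 1; 0.001 0.0075 0 0 0 0 1; 0 0.0075 0 0 0 0 1; -0.0005 0.0075 0 0 0 0 1; -0.001 0.007 0 0 0 0 1; -0.002 0.007 0 0 0 0 1; -0.0025 0.007 0 0 0 0 1")

```text
time_s: 8.8
position: [548.3, 266.6, 106.8]
tool_rot: [-0.003, 0.382, 0.924, -0.0]
wrist_force: [-0.4, 0.4, -2.0]
grip_width: 23.3
```

```bash
python3 -c "
from h import *
arc(6,12)
s=cam('scene');cv2.imwrite('pics/s2.png',cv2.resize(s['frame'][200:350,280:480],(400,300)))"
```

```text
8.8 ang 107.5 r 75.6 z 106.8 F [-0.4  0.4 -2. ] w 23.3
turn [-0.1 -0.3  0.1]
[-0.0087  0.0037 -0.0003]
[-0.0044  0.0059 -0.    ]
[-0.005   0.0054 -0.    ]
[-0.0055  0.0048 -0.    ]
[-0.006   0.0042 -0.    ]
[-0.0064  0.0036 -0.    ]
[-0.0067  0.0029 -0.    ]
[-0.007   0.0022 -0.    ]
[-0.0072  0.0014 -0.    ]
[-0.0073  0.0007 -0.    ]
[-0.0073 -0.0001 -0.    ]
[-0.0073 -0.0008 -0.    ]
```

View pics/s2.png

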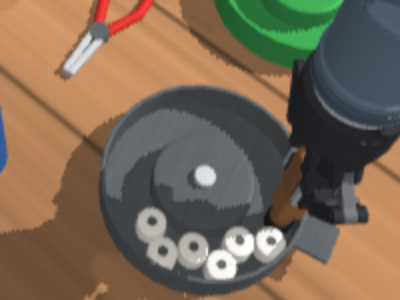

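All six beads are ahead of the foot, from crop (150,222) to (270,243), with the foot at (278,222). Continuing, with a slight inward bias against outward drift.

drive_tool(targets="-0.0085 0.003 0 0 0 0 1; -0.0055 0.0055 0 0 0 0 1; -0.006 0.0045 0 0 0 0 1; -0.0065 0.004 0 0 0 0 1; -0.007 0.003 0 0 0 0 1; -0.0075 0.002 0 0 0 0 1; -0.0075 0.001 0 0 0 0 1")

```text
time_s: 9.55
position: [603.1, 248.1, 106.1]
tool_rot: [-0.004, 0.382, 0.924, -0.0]
wrist_force: [-0.1, -0.2, -1.0]
grip_width: 22.9
```

```bash
python3 -c "
from h import *
arc(6,10)"
```

```text
9.55 ang 59.1 r 62.4 z 106.1 F [-0.1 -0.2 -1. ] w 22.9
turn [-0.2 -0.4  0.1]
[-0.0054  0.0087 -0.001 ]
[-0.0073  0.0006 -0.    ]
[-0.0073 -0.0001 -0.    ]
[-0.0073 -0.0009 -0.    ]
[-0.0071 -0.0017 -0.    ]
[-0.0069 -0.0024 -0.    ]
[-0.0066 -0.0031 -0.    ]
[-0.0063 -0.0038 -0.    ]
[-0.0058 -0.0044 -0.    ]
[-0.0054 -0.005  -0.    ]
```

drive_tool(targets="-0.0045 0.007 -0.001 0 0 0 1; -0.0073 0.001 0 0 0 0 1; -0.0073 0 0 0 0 0 1; -0.0073 -0.001 0 0 0 0 1; -0.007 -0.0015 0 0 0 0 1; -0.007 -0.0025 0 0 0 0 1; -0.0065 -0.003 0 0 0 0 1; -0.006 -0.004 0 0 0 0 1")

```text
time_s: 10.35
position: [642.9, 206.5, 107.7]
tool_rot: [-0.002, 0.381, 0.924, 0.002]
wrist_force: [-0.2, -0.3, -1.7]
grip_width: 23.2
```

```bash
python3 -c "
from h import *
arc(6,10)"
```

```text
10.35 ang 9.5 r 72.9 z 107.7 F [-0.2 -0.3 -1.7] w 23.2
turn [ 0.1 -0.3  0.1]
[-0.004  -0.007   0.0007]
[-0.0052 -0.0051 -0.    ]
[-0.0046 -0.0057 -0.    ]
[-0.004  -0.0061 -0.    ]
[-0.0034 -0.0065 -0.    ]
[-0.0027 -0.0068 -0.    ]
[-0.0019 -0.0071 -0.    ]
[-0.0012 -0.0072 -0.    ]
[-0.0004 -0.0073 -0.    ]
[ 0.0003 -0.0073 -0.    ]
```

drive_tool(targets="-0.004 -0.0065 0.0005 0 0 0 1; -0.005 -0.005 0 0 0 0 1; -0.0045 -0.0055 0 0 0 0 1; -0.004 -0.006 0 0 0 0 1; -0.0035 -0.0065 0 0 0 0 1; -0.0025 -0.007 0 0 0 0 1; -0.002 -0.007 0 0 0 0 1; -0.001 -0.007 0 0 0 0 1")

```text
time_s: 11.15
position: [626.4, 146.3, 107.9]
tool_rot: [-0.001, 0.382, 0.924, 0.003]
wrist_force: [-0.3, 0.3, -1.8]
grip_width: 23.0
```

```bash
python3 -c "
from h import *
arc(6,10)
s=cam('scene');t=cam('top');cv2.imwrite('pics/s3.png',np.hstack([cv2.resize(s['frame'][200:350,280:480],(400,300)),cv2.resize(t['frame'][80:230,160:360],(400,300))]))"
```

```text
11.15 ang 319.0 r 73.4 z 107.9 F [-0.3  0.3 -1.8] w 23.0
turn [ 0.3 -0.2  0.1]
[ 0.0033 -0.0076  0.0009]
[ 0.0006 -0.0073 -0.    ]
[ 0.0014 -0.0072 -0.    ]
[ 0.0021 -0.007  -0.    ]
[ 0.0029 -0.0067 -0.    ]
[ 0.0036 -0.0064 -0.    ]
[ 0.0042 -0.006  -0.    ]
[ 0.0048 -0.0055 -0.    ]
[ 0.0054 -0.005  -0.    ]
[ 0.0059 -0.0044 -0.    ]
```

View pics/s3.png

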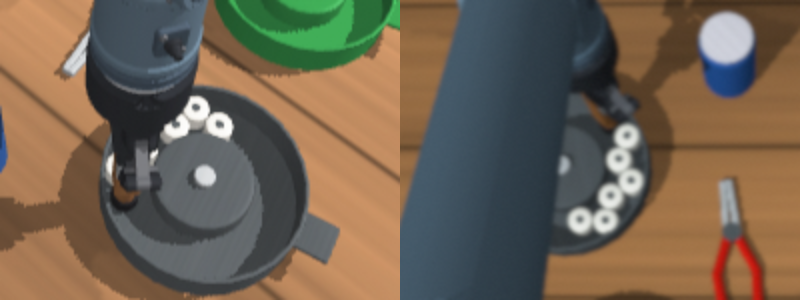

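All six beads are still ahead of the foot. In the top crop they run from (627,135) to (580,220).

drive_tool(targets="0.0025 -0.007 0.0005 0 0 0 1; 0.0008 -0.0073 0 0 0 0 1; 0.0014 -0.007 0 0 0 0 1; 0.002 -0.007 0 0 0 0 1; 0.003 -0.0065 0 0 0 0 1; 0.0035 -0.0065 0 0 0 0 1; 0.004 -0.006 0 0 0 0 1; 0.005 -0.0055 0 0 0 0 1")

```text
time_s: 12.05
position: [569.8, 121.8, 107.7]
tool_rot: [0.0, 0.382, 0.924, 0.003]
wrist_force: [1.1, 0.8, -1.6]
grip_width: 23.2
```

```bash
python3 -c "
from h import *
arc(6,10)"
```

```text
12.05 ang 269.0 r 72.7 z 107.7 F [ 1.1  0.8 -1.6] w 23.2
turn [ 0.3 -0.1  0. ]
[ 0.0074 -0.0029  0.0007]
[ 0.006  -0.0042 -0.    ]
[ 0.0064 -0.0036 -0.    ]
[ 0.0067 -0.0029 -0.    ]
[ 0.007  -0.0021 -0.    ]
[ 0.0072 -0.0014  0.    ]
[ 0.0073 -0.0006  0.    ]
[0.0073 0.0001 0.    ]
[0.0073 0.0009 0.    ]
[0.0071 0.0016 0.    ]
```

drive_tool(targets="0.007 -0.003 0.0005 0 0 0 1; 0.006 -0.004 0 0 0 0 1; 0.0065 -0.0035 0 0 0 0 1; 0.0067 -0.0028 0 0 0 0 1; 0.007 -0.002 0 0 0 0 1; 0.0072 -0.0013 0 0 0 0 1; 0.0073 -0.0005 0 0 0 0 1; 0.0073 0 0 0 0 0 1")

```text
time_s: 12.85
position: [514.1, 148.8, 107.2]
tool_rot: [0.001, 0.383, 0.924, 0.002]
wrist_force: [0.3, -0.6, -1.2]
grip_width: 23.2
```

```bash
python3 -c "
from h import *
arc(6,10)"
```

```text
12.85 ang 218.8 r 72.9 z 107.2 F [ 0.3 -0.6 -1.2] w 23.2
turn [ 0.3  0.  -0. ]
[0.0069 0.0041 0.0002]
[0.0071 0.0019 0.    ]
[0.0068 0.0027 0.    ]
[0.0065 0.0034 0.    ]
[0.0061 0.004  0.    ]
[0.0057 0.0046 0.    ]
[0.0052 0.0052 0.    ]
[0.0046 0.0057 0.    ]
[0.004  0.0062 0.    ]
[0.0033 0.0065 0.    ]
```

drive_tool(targets="0.0068 0.0038 0 0 0 0 1; 0.007 0.002 0 0 0 0 1; 0.0068 0.0027 0 0 0 0 1; 0.0065 0.0034 0 0 0 0 1; 0.006 0.004 0 0 0 0 1; 0.0055 0.0045 0 0 0 0 1; 0.003 0.003 0 0 0 0 1")

```text
time_s: 13.55
position: [497.8, 199.3, 106.5]
tool_rot: [-0.001, 0.382, 0.924, 0.001]
wrist_force: [0.9, -0.8, -1.1]
grip_width: 23.2
```

```bash
cat >> h.py <<'E'
def beads():
    s=cam('scene'); W=cloud(s); c=np.array([570.2,197.3]); d=W[...,:2]-c
    w=(np.hypot(d[...,0],d[...,1])<92)&(np.hypot(d[...,0],d[...,1])>47)&(s['frame'].min(-1)>105)&(W[...,2]>24)&(W[...,2]<36)
    a=np.degrees(np.arctan2(d[...,1],d[...,0]))[w]%360; print(w.sum(),'white ang min/max',np.percentile(a,[0,1,5,50,95,99,100]).round(1) if len(a) else '')
    n,L,st,_=cv2.connectedComponentsWithStats(w.astype(np.uint8))
    for i in range(1,n):
        if st[i,4]>8: b=W[L==i].mean(0); print('bead',b.round(0),round(float(np.degrees(np.arctan2(b[1]-c[1],b[0]-c[0]))%360),1),st[i,4])
    return s
E
python3 -c "
from h import *
arc(6,10);s=beads()
cv2.imwrite('pics/s4.png',cv2.resize(s['frame'][200:350,280:480],(400,300)))"
```

```text
13.55 ang 176.3 r 73.4 z 106.5 F [ 0.9 -0.8 -1.1] w 23.2
turn [ 0.1 -0.1  0.1]
[ 0.002   0.008  -0.0005]
[0.0039 0.0062 0.    ]
[0.0032 0.0066 0.    ]
[0.0025 0.0069 0.    ]
[0.0018 0.0071 0.    ]
[0.001  0.0073 0.    ]
[0.0003 0.0073 0.    ]
[-0.0005  0.0073  0.    ]
[-0.0013  0.0072  0.    ]
[-0.002  0.007  0.   ]
1019 white ang min/max [ 46.4  48.2  53.2 104.3 158.6 164.  167.8]
bead [555. 253.  30.] 105.1 1019
```

View pics/s4.png

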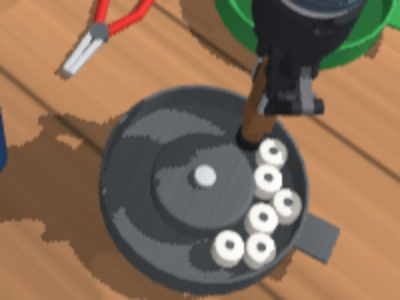

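All six beads lie in the lug half, with the leading bead's centre at about 57°. Pushing about 25° further takes every bead past a full lap and stays inside the half (12–192°). After that I back off.

drive_tool(targets="0.004 0.007 0 0 0 0 1; 0.004 0.006 0 0 0 0 1; 0.0032 0.0065 0 0 0 0 1; 0.002 0.0055 0 0 0 0 1")

```text
time_s: 14.0
position: [505.9, 227.1, 105.9]
tool_rot: [-0.001, 0.382, 0.924, -0.001]
wrist_force: [-0.9, 0.0, -2.5]
grip_width: 23.2
```

```bash
python3 -c "
from h import *
arc(6,3);s=beads()"
```

```text
14.0 ang 153.4 r 72.8 z 105.9 F [-0.9  0.  -2.5] w 23.2
turn [-0.1 -0.1  0.1]
[-0.0007  0.0079 -0.0012]
[ 0.0012  0.0072 -0.    ]
[ 0.0004  0.0073 -0.    ]
1035 white ang min/max [ 22.1  24.4  29.7  81.8 135.2 140.9 144.8]
bead [578. 254.  30.] 81.8 1035
```

drive_tool(targets="0 0.005 0 0 0 0 1; 0 0 0 0 0 0 1")

```text
time_s: 14.25
position: [510.6, 233.5, 106.1]
tool_rot: [-0.001, 0.381, 0.924, 0.001]
wrist_force: [-0.6, 0.6, -1.6]
grip_width: 23.3
```

```bash
python3 -c "
from h import *
arc(-6,3);s=beads()"
```

```text
14.25 ang 147.1 r 71.9 z 106.1 F [-0.6  0.6 -1.6] w 23.3
turn [ 0.  -0.1  0.2]
[-0.0037 -0.0067 -0.0009]
[-0.0026 -0.0068 -0.    ]
[-0.0033 -0.0065 -0.    ]
1059 white ang min/max [ 15.3  18.2  23.5  76.  127.6 132.9 137.2]
bead [585. 254.  30.] 75.7 1059
```

drive_tool(targets="-0.003 -0.006 -0.001 0 0 0 1; -0.002 -0.006 0 0 0 0 1; 0 0 0 0 0 0 1; 0 0 -0.02 0 0 0 1; 0 0 -0.03 0 0 0 1; 0 0 -0.02 0 0 0 1; 0 0 0 0 0 0 1")

```text
time_s: 15.0
position: [503.3, 216.2, 177.9]
tool_rot: [-0.002, 0.384, 0.923, -0.001]
wrist_force: [1.5, -0.1, -2.3]
grip_width: 23.1
```

```bash
python3 -c "
from h import *
go(502,-234,180);s=beads()"
```

```text
15.0 pos [503.3 216.2 177.9] shift [-0.3181 -0.3186 -0.0019] turn [-0.22 -0.19 -0.12] F [ 1.5 -0.1 -2.3] w 23.1
1046 white ang min/max [ 15.3  18.   23.5  77.  127.7 132.7 134.7]
bead [584. 254.  30.] 75.9 1046
```

drive_tool(targets="-0.015 -0.015 0 0 0 0 1; -0.03 -0.03 0 0 0 0 1; -0.03 -0.03 0 0 0 0 1; -0.03 -0.03 0 0 0 0 1; -0.03 -0.03 0 0 0 0 1; -0.03 -0.03 0 0 0 0 1; -0.03 -0.03 0 0 0 0 1; -0.03 -0.03 0 0 0 0 1; -0.03 -0.03 0 0 0 0 1; -0.025 -0.025 0 0 0 0 1; -0.015 -0.015 0 0 0 0 1; -0.006 -0.006 0 0 0 0 1; 0 0 0 0 0 0 1")

```text
time_s: 16.35
position: [490.0, -222.6, 159.1]
tool_rot: [-0.013, 0.381, 0.924, -0.007]
wrist_force: [-0.1, 1.4, -2.8]
grip_width: 23.3
```

```bash
python3 -c "
from h import *
go(502,-234,115)"
```

```text
16.35 pos [ 490.  -222.6  159.1] shift [-0.0174  0.0014  0.0438] turn [-1.33 -1.1   0.18] F [-0.1  1.4 -2.8] w 23.3
```

drive_tool(targets="-0.014 0.001 0 -1.3 -1.1 0 1; 0 0 0 0 0 0 1; 0 0 0 0 0 0 1")

```text
time_s: 16.65
position: [499.8, -225.9, 156.0]
tool_rot: [-0.003, 0.379, 0.925, 0.001]
wrist_force: [-0.3, 0.2, -3.0]
grip_width: 23.4
```

```bash
python3 -c "
from h import *
go(502,-234,115)"
```

```text
16.65 pos [ 499.8 -225.9  156. ] shift [-0.0076 -0.0042  0.0409] turn [-0.02 -0.42  0.47] F [-0.3  0.2 -3. ] w 23.4
```

Close enough in x and y: the slab has room, and the glue bottle is 110 mm away. Lowering gently.

drive_tool(targets="-0.004 -0.002 0.01 0 -0.4 0.4 1; 0 0 0.012 0 0 0 1; 0 0 0.008 0 0 0 1; 0 0 0.004 0 0 0 1; 0 0 0 0 0 0 1")

```text
time_s: 17.15
position: [500.8, -224.5, 117.2]
tool_rot: [-0.003, 0.379, 0.925, 0.001]
wrist_force: [-1.0, 0.7, -1.3]
grip_width: 23.6
```

```bash
python3 -c "
from h import *
go(502,-234,113)"
```

```text
17.15 pos [ 500.8 -224.5  117.2] shift [-0.0076 -0.0059  0.0042] turn [-0.04 -0.31  0.44] F [-1.   0.7 -1.3] w 23.6
```

drive_tool(targets="0 0 0.002 0 -0.3 0 1; 0 0 0.0015 0 0 0 1; 0 0 0 0 0 0 1")

```text
time_s: 17.45
position: [500.9, -224.8, 113.5]
tool_rot: [0.0, 0.379, 0.925, -0.0]
wrist_force: [-0.5, -1.2, -1.3]
grip_width: 23.1
```

```bash
python3 -c "
from h import *
go(502,-234,113)"
```

```text
17.45 pos [ 500.9 -224.8  113.5] shift [-0.0073 -0.0058  0.0005] turn [-0.04  0.03  0.42] F [-0.5 -1.2 -1.3] w 23.1
```

drive_tool(targets="0 0 0.001 0 0 0 1; 0 0 0.001 0 0 0 1")

```text
time_s: 17.65
position: [501.6, -225.3, 113.1]
tool_rot: [0.001, 0.379, 0.925, -0.0]
wrist_force: [-1.9, 1.7, 5.7]
grip_width: 23.3
```

```bash
python3 -c "
from h import *
go(502,-234,113);s=cam('scene');cv2.imwrite('pics/s5.png',cv2.resize(s['frame'][70:220,150:350],(800,600),interpolation=2))"
```

```text
17.65 pos [ 501.6 -225.3  113.1] shift [-0.0064 -0.0059  0.0001] turn [0.03 0.08 0.4 ] F [-1.9  1.7  5.7] w 23.3
```

View pics/s5.png

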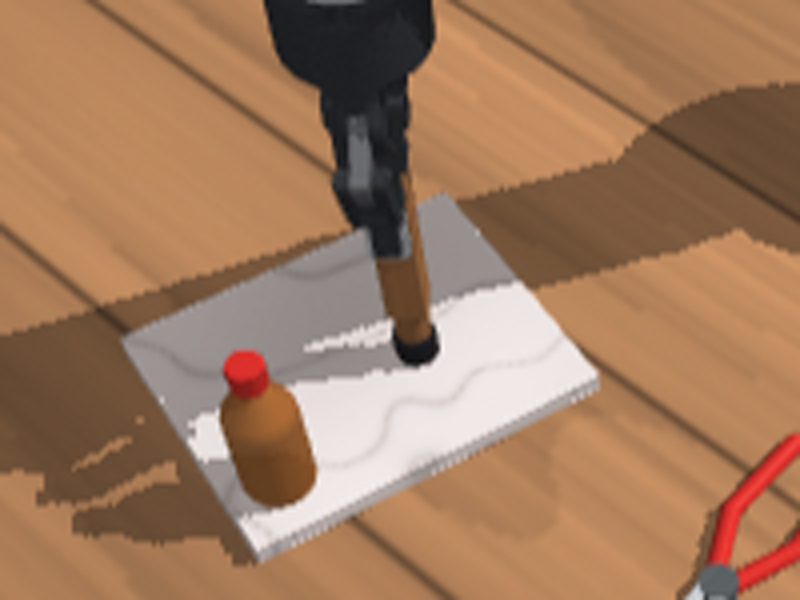

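The foot stands on the slab at crop (415,345), with 5.7 N of contact. The bottle is untouched. Opening.

drive_tool(targets="0 0 0 0 0 0 0.8; 0 0 0 0 0 0 0.6; 0 0 0 0 0 0 0.3; 0 0 0 0 0 0 0; 0 0 0 0 0 0 0; 0 0 0 0 0 0 0; 0 0 0 0 0 0 0")

```text
time_s: 18.4
position: [503.1, -226.0, 113.6]
tool_rot: [0.003, 0.38, 0.925, -0.0]
wrist_force: [0.1, 0.2, -0.4]
grip_width: 85.3
```

```bash
python3 -c "
from h import *
go(502,-234,113)"
```

```text
18.4 pos [ 503.1 -226.   113.6] shift [-0.0048 -0.0064  0.0006] turn [0.11 0.31 0.39] F [ 0.1  0.2 -0.4] w 85.3
```

drive_tool(targets="0 0 -0.02 0 0 0 0; 0 0 -0.03 0 0 0 0; 0 0 -0.03 0 0 0 0; 0 0 -0.03 0 0 0 0; 0 0 -0.02 0 0 0 0; 0.03 0.03 0 0 0 0 0; 0.04 0.03 0 0 0 0 0; 0.04 0.03 0 0 0 0 0; 0.02 0.02 0 0 0 0 0; 0 0 0 0 0 0 0; 0 0 0 0 0 0 0")

```text
time_s: 19.5
position: [486.7, -53.3, 248.6]
tool_rot: [0.004, 0.383, 0.924, -0.0]
wrist_force: [-0.4, -0.3, -0.2]
grip_width: 85.2
```

```bash
python3 -c "
from h import *
go(502,-234,113);s=beads();cv2.imwrite('pics/s6.png',s['frame'])
print(observe()['joint_vel'].round(3))"
```

```text
19.5 pos [486.7 -53.3 248.6] shift [-0.1376 -0.1174  0.1363] turn [ 0.17  0.43 -0.01] F [-0.4 -0.3 -0.2] w 85.2
1051 white ang min/max [ 15.3  18.   23.5  76.2 127.4 132.6 134.7]
bead [584. 254.  29.] 75.8 1051
[ 0.018  0.009  0.02  -0.006  0.    -0.001  0.   ]
```

View pics/s6.png

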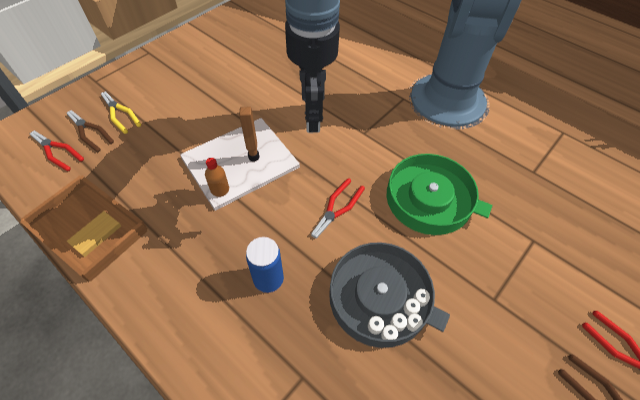

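The stirrer stands upright on the slab at (250,135). All six beads are in the lug half, around (400,312), and the bottle, can and pliers have not moved.

```bash
python3 -c "
from bench import *
print(finish_job())"
```

```text
the job is handed in; nothing more can be done
None
```

The job is handed in. I pushed all six beads clockwise one full lap round the tub with the stirrer's foot, and they now lie in the lug half again. I then stood the stirrer back on the slab, let go and moved the arm clear. It took 19.5 s of the 64 s allowed.

**Last checks:**
- **Beads:** the final picture shows six beads in the tub. By depth they span about 15° to 135°, and the lug half runs from 12° to 192°. The leading bead's edge clears the half line by only about 3°, and its centre by about 15°. I pushed a little further than the start so that the leading bead also made a full lap.
- **Stirrer:** it stands upright on the slab, judged from the picture. By the arm's reading it is about 8 mm from where it started.
- **Other things:** the glue bottle, spray can and pliers show no change in the picture.
- **Forces:** the highest wrist force I saw, in the readings at the end of each move, was about 6 N, when the stirrer's foot met the slab.

**What disagreed:** the two cameras differed by about 4 mm, so I used the scene camera throughout for the tub. The arm drifted by up to about 20 mm on longer moves, which I corrected between calls.

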